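# Load the marking fixture and close its clamp

### The arm

A 7-joint arm with a two-finger parallel gripper is mounted at the origin on the work surface. World frame = base frame: x ahead of the robot, y to its left, z up, the work surface at z = 0. Lengths are in m, angles in degrees, forces in N, time in s.
With the tool pointing down it reaches from about 0.4 to 0.875 m from the base axis. Payload 19.3 kg.
Tool frame: the origin (TCP) lies between the finger pads; the fingertips stand 19 mm ahead of it and the grasp point (between the pads) is the TCP; z points along the fingers, y is the line along which they close (so a half turn about z gives the same grasp; the last joint's range is limited). The gripper opens to 85 mm and grips with 20 to 120 N. Pads are 22 mm wide; open, the fingers measure 114 mm over their backs; the gripper's body (76 mm by 85 mm) begins 54 mm behind the grasp point. The pads swing forward as they close: fully open they stand 13 mm farther back than shut.
Start: joints at [72.983, 29.874, -2.08, 91.645, 1.215, 58.505, -6.463], TCP at [0.141, -0.609, 0.25] pointing down, gripper open.
Joint ranges: [-166.77, 166.77], [-17.47, 122.26], [-85.68, 81.53], [9.62, 139.38], [-72.42, 252.41], [9.2, 110.78], [-144.41, 144.41]. Speed limits (degrees/s): [108.29, 108.29, 136.94, 136.94, 172.46, 172.46, 172.46].

### API

Orientations are given as a 3x3 rotation matrix whose columns are the frame's x, y, z axes.
In Python, from cell import readout, viewer, order, spotter gives the robot as it stands.
- The arm moves only by the shell command python3 -m crank 'ROWS' [OPENING]. ROWS is JSON, one flat list of numbers, 6 for each row, row after row: the shift along the tool's x, y, z in cm, then the turn, a rotation vector about the tool's x, y, z in rad. In form: [x, y, z, wx, wy, wz, x, y, z, wx, wy, wz, ...]. A call has exactly 10 rows; each row is the pose to reach, as a shift and turn from the pose commanded when the call began, along the tool's axes at that moment; what a row does not reach only later rows make up. A row lasts 1/12 s, in which the tool goes at most 41.7 mm and 7.16 degrees, less where a joint would pass 70% of its speed; a pose out of reach is approached as far as the arm can. A call with a gripper value outside its range is refused whole. OPENING is the gripper's target within -1 to 1 (shut at 1, half-way at 0, fully open at -1), set as the call begins (- or left out, the last holds). The fingers move at their own pace and stop on an object; the grip force is fixed at half the most. Time passes only in rows, so rows that repeat a pose let the fingers close, or fill a call up. It gives the time, the measured TCP pose, the force, the opening and the grip force at its end, in the units of the state.
- readout.state(): the state, without advancing time (a new reading comes with each control period).
- viewer.camera(name): name is "side" or "top" or "wrist"; returns the picture (400x640x3 uint8, red, green, blue); there is no depth.
- viewer.camera_params(name): a dict with "intrinsics" (3x3 intrinsics, pixels), "distortion" ([k1, k2, p1, p2, k3] as OpenCV has them; the pictures are not rectified), "extrinsics" (4x4, takes a point from camera to world coordinates); the wrist camera has in their place "T_tool_cam" (4x4, takes a point from camera to tool coordinates, whose origin is the TCP and whose axes are the flange's). Camera axes: x right, y down, z forward; pixel columns grow to the right and rows downward; lengths in m; the calibration is good to about 2 mm. A picture is of the moment at which its call begins: read the wrist's pose just before it. camera_params takes no time and is no camera call.
- order.hand_in(): hands the job in; it is judged then, once.
Trained networks look in the newest picture that a camera, given by its name, has taken for a name from the list of things; names that differ only in an ending like _2 or _b are one class to them, and where a whole thing is asked for, a point or a joint stands for the part that bears it (a point fixed in the world has none). Each returns a list of dicts, best first, with "score" (0 to 1); they miss things now and then, are a little off and sometimes report something else, mostly with a low value. They report only what shows in the picture. A call takes as long as a camera call.
- spotter.spot_in(camera, thing): "rect" ([centre column, centre row, width, height] in pixels, round what is visible of it).
- spotter.place_of(camera, thing): "position" ([column, row] in pixels: a listed point, or the origin of a listed thing).
The state is a dict: "clock": time; "q": joint angles; "joint_velocities": joint speeds; "joint_efforts": joint torques, N m; "eef_pos": TCP position; "eef_rot": TCP orientation; "force": force on the tool from outside, world axes, zero at the start; "ft_torque": the same for the moment, N m; "gripper_width": finger opening in m; "grip_force": force on a finger pad.
Only numpy, scipy, OpenCV 4.12 (cv2) and the standard library are available. Lean on these libraries where they do the work, as an engineer would, in place of code of your own. Each camera call takes 0.05 s, during which the arm holds its last target. There are 200 camera calls.

### The job

Lay the plain round shaft (the one with the same thickness all along) in the two V rests of the clamping fixture, centred end to end, and let go of it. Then swing the clamp arm over and fully down onto the shaft. Leave the stepped shaft alone.

Things in the scene. Friction and masses are not known exactly. Their poses are not given: they have to be found in the camera images.
- shaft: Plain solid aluminium shaft lying on the table, 28 mm in diameter and 130 mm long, about 0.22 kg. Origin on its axis at mid-length (14 mm above the table as it lies); its x axis runs along the shaft. It is round and rolls if nudged.
- stepped: Stepped aluminium shaft, NOT to be used, to be left where it lies: also 130 mm long, but 28 mm thick over 80 mm and only 16 mm thick over the other 50 mm (its +x end). Origin on its axis at mid-length, 14 mm above the table; x along the shaft.
- fixture: Fixed clamping fixture: base plate 12 mm thick, x -75 to 75, y -110 to 55 mm; origin on the table under the middle of the V groove, which runs along x; z up. Two dark 90 degree V rests, 20 mm thick, at x = -45 and 45 (free gap 70 mm between), bottom of V 34 mm, top edges 60 mm above the table, V 52 mm wide there. The seated shaft's axis is at y = 0, z = 54 mm.
- clamp (a joint): Angle (rad) of the steel arm hinged at fixture x = 0, y = -80, z = 75 mm: 0 = level, pointing +y, down on the shaft; pi/2 upright; starts 1.65 to 2.0, leaning to -y; limits -0.1, 2.1. Arm 24 mm wide, 10 thick (hinge axis mid-thickness), 118 mm long, black thumb pad 44 mm wide on the last 26. Hinge posts to z = 86. Stiff hinge: stays where left, 1 to 3 N at the end moves it; no latch.

How it is judged (in metres and radians):
On the way, in this order (a step that is already met when the one before it is completed fails the run):
1. the plain shaft lies in both V rests, centred and let go, with the clamp still open (x of shaft in the frame of fixture between -0.015 and 0.015 m and y of shaft in the frame of fixture between -0.008 and 0.008 m and z of shaft in the frame of fixture between 0.046 and 0.062 m and angle between the x axis of shaft and the x axis of fixture, either way round below 0.15 rad and contact force between shaft and the fingers below 0.1 N and value of joint clamp above 1 rad), for 0.2 s.
2. the clamp arm is down on the shaft (x of shaft in the frame of fixture between -0.015 and 0.015 m and y of shaft in the frame of fixture between -0.008 and 0.008 m and z of shaft in the frame of fixture between 0.046 and 0.062 m and angle between the x axis of shaft and the x axis of fixture, either way round below 0.15 rad and value of joint clamp below 0.09 rad), for 0.2 s.
At the end, for the whole second after the job is handed in: The plain shaft lies at rest in both V rests, its middle within 15 mm of the fixture's middle along the groove, within 8 mm across and in height, parallel to the groove within 8.5 degrees; the clamp arm is down on it (angle below 0.09 rad); the stepped shaft is within 30 mm of where it was (all of step 2 and linear speed of shaft below 0.02 m/s and distance of stepped from where it was at the start of the episode below 0.03 m); the robot touches nothing.
It fails at once if the stepped shaft is moved by more than 30 mm (distance of stepped from where it was at the start of the episode above 0.03 m).
It also fails if it takes over 45 s, if anything falls off the work surface, if the arm or the gripper's body presses on something with over 40 N, if the wrist force passes 120 N, or if a joint passes its speed limit or range.

## Working session

There is one attempt and no reset: what is moved stays moved. The work goes in short steps, Python scripts to look and compute and a shell command to move; the robot and the scene stay as the last step left them, time stands still between calls to the robot, and variables do not carry over. Pictures are saved under pics/ and viewed, at most 12 in all, crops included, and the job is handed in when it is done.

```bash
mkdir -p pics; ls; python3 - <<'E'
from cell import readout, viewer, order, spotter
import cv2, numpy as np
ims=[]
for c in ("top","side"):
    im=viewer.camera(c); ims.append(im)
    cv2.imwrite(f"pics/{c}0.png",im[:,:,::-1])
    for t in("shaft","stepped","fixture","clamp"):
        print(c,t,[(np.round(d["rect"]).tolist(),round(d["score"],2)) for d in spotter.spot_in(c,t)[:3]],[(np.round(d["position"],1).tolist(),round(d["score"],2)) for d in spotter.place_of(c,t)[:3]])
    p=viewer.camera_params(c);print(np.round(p["extrinsics"],3).tolist(),np.round(p["intrinsics"],1).tolist())
s=readout.state();print(s)
E
```

```text
pics
top shaft [([292.0, 241.0, 12.0, 56.0], 0.81)] [([289.2, 237.3], 0.6)]
top stepped [([215.0, 196.0, 19.0, 50.0], 0.75)] [([214.8, 196.3], 0.89)]
top fixture [([401.0, 233.0, 98.0, 80.0], 0.56)] [([382.5, 229.7], 0.82)]Traceback (most recent call last):
  File "<stdin>", line 8, in <module>
ValueError: it knows: fixture, shaft, stepped
```

```bash
python3 - <<'E'
from cell import readout, viewer, order, spotter
import cv2, numpy as np
for c in ("top","side"):
    if c=="side":
        im=viewer.camera(c)
        cv2.imwrite(f"pics/{c}0.png",im[:,:,::-1])
        for t in("shaft","stepped","fixture"):
            print(c,t,[(np.round(d["rect"]).tolist(),round(d["score"],2)) for d in spotter.spot_in(c,t)[:3]],[(np.round(d["position"],1).tolist(),round(d["score"],2)) for d in spotter.place_of(c,t)[:3]])
    p=viewer.camera_params(c);print(np.round(p["extrinsics"],3).tolist(),np.round(p["intrinsics"],1).tolist(),p["distortion"])
s=readout.state();print(s["clock"],s["eef_pos"],s["eef_rot"],s["force"])
p=viewer.camera_params("wrist");print(np.round(p["T_tool_cam"],3).tolist(),np.round(p["intrinsics"],1).tolist())
E
```

```text
[[0.015, -0.989, 0.146, 0.428], [-0.999, -0.009, 0.035, 0.041], [-0.034, -0.146, -0.989, 0.914], [0.0, 0.0, 0.0, 1.0]] [[379.7, 0.0, 318.0], [0.0, 379.7, 195.1], [0.0, 0.0, 1.0]] [-0.01599788  0.          0.          0.          0.        ]
side shaft [([343.0, 270.0, 75.0, 40.0], 0.76)] [([339.7, 270.9], 0.96)]
side stepped [([237.0, 347.0, 75.0, 44.0], 0.7)] [([234.1, 346.9], 0.66)]
side fixture [([370.0, 159.0, 106.0, 134.0], 0.86)] [([361.7, 195.0], 0.61)]
[[-0.925, -0.254, 0.282, 0.327], [-0.379, 0.655, -0.653, 0.542], [-0.019, -0.711, -0.703, 0.606], [0.0, 0.0, 0.0, 1.0]] [[415.4, 0.0, 315.3], [0.0, 415.4, 200.4], [0.0, 0.0, 1.0]] [0.01236037 0.         0.         0.         0.        ]
0.75 [ 0.14051621 -0.60898584  0.25029193] [[ 9.74393833e-01  2.24848077e-01  4.55498644e-06]
 [ 2.24848076e-01 -9.74393833e-01  3.36733448e-05]
 [ 1.20097375e-05 -3.17869196e-05 -9.99999999e-01]] [ 0.09617769 -0.04735914 -0.59326072]
[[-0.001, -0.964, -0.266, 0.067], [1.0, -0.001, 0.0, 0.0], [-0.001, -0.266, 0.964, -0.124], [0.0, 0.0, 0.0, 1.0]] [[338.7, 0.0, 318.4], [0.0, 338.7, 201.9], [0.0, 0.0, 1.0]]
```

View pics/top0.png

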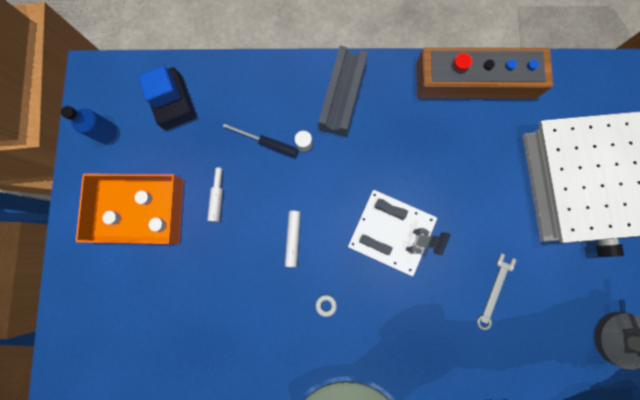

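View pics/side0.png

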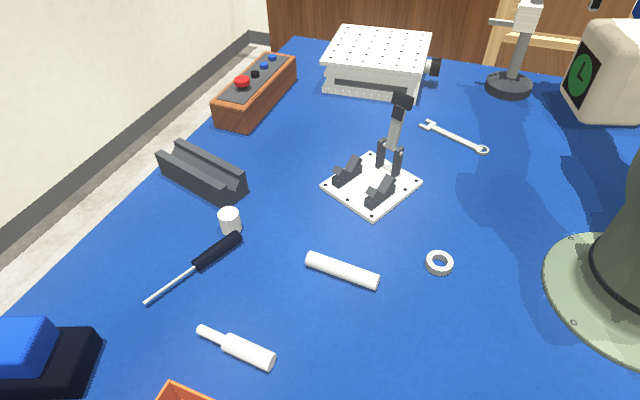

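The top view shows the plain shaft at about (292,239) and the stepped one at (215,196). The fixture plate has corners near (375,191), (437,222), (413,274) and (349,246), with the clamp hinge on its right side. The side view agrees: shaft (342,270), stepped (237,347), clamp leaning back at (400,105).

```bash
cat > h.py <<'E'
from cell import readout, viewer, order, spotter
import cv2, numpy as np
def cam(c):
    p=viewer.camera_params(c)
    if "extrinsics" in p: T=np.array(p["extrinsics"])
    else:
        s=readout.state(); A=np.eye(4); A[:3,:3]=s["eef_rot"]; A[:3,3]=s["eef_pos"]; T=A@np.array(p["T_tool_cam"])
    return np.array(p["intrinsics"]),np.array(p["distortion"],float),T
def world(c,px,z,C=None):
    K,D,T=C or cam(c)
    u=cv2.undistortPoints(np.array(px,float).reshape(-1,1,2),K,D)[:,0]
    d=np.c_[u,np.ones(len(u))]@T[:3,:3].T
    return T[:3,3]+d*((z-T[2,3])/d[:,2])[:,None]
def proj(c,P,C=None):
    K,D,T=C or cam(c); R=T[:3,:3].T
    return cv2.projectPoints(np.array(P,float).reshape(-1,1,3),cv2.Rodrigues(R)[0],-R@T[:3,3],K,D)[0][:,0]
E
python3 - <<'E'
from h import *
im=cv2.imread("pics/top0.png");hsv=cv2.cvtColor(im,cv2.COLOR_BGR2HSV)
def blob(im,seed,box,full=False):
    hsv=cv2.cvtColor(im,cv2.COLOR_BGR2HSV)
    m=((hsv[...,1]<90)&(hsv[...,2]>110)).astype(np.uint8)
    x0,y0,x1,y1=box; k=np.zeros_like(m);k[y0:y1,x0:x1]=m[y0:y1,x0:x1]
    c=max(cv2.findContours(k,cv2.RETR_EXTERNAL,cv2.CHAIN_APPROX_NONE)[0],key=cv2.contourArea)
    return c
for c,bs in (("top",dict(shaft=(275,200,310,275),stepped=(200,160,230,230),plate=(340,180,445,285))),("side",dict(shaft=(295,240,390,300),stepped=(190,315,285,380),plate=(315,140,430,230)))):
    im=cv2.imread(f"pics/{c}0.png")
    for n,b in bs.items():
        q=blob(im,0,b); r=cv2.minAreaRect(q); B=cv2.boxPoints(r)
        if n=="plate":
            h=cv2.convexHull(q); a=cv2.approxPolyDP(h,6,True)[:,0]; print(c,n,a.tolist(),np.round(world(c,a,.012),3).tolist())
        else:
            B=B[np.argsort(np.hypot(*(B-B[0]).T))]; e=np.array([(B[0]+B[1])/2,(B[2]+B[3])/2]); W=world(c,e,.014)
            d=W[1]-W[0];print(c,n,np.round(e,1).tolist(),np.round(W,3).tolist(),"mid",W.mean(0).round(4),"len",np.hypot(*d[:2]).round(3),"ang",np.degrees(np.arctan2(d[1],d[0])).round(1))
E
```

```text
top shaft [[290.3999938964844, 266.3999938964844], [294.1000061035156, 209.89999389648438]] [[0.392, 0.135, 0.014], [0.525, 0.13, 0.014]] mid [0.4582 0.1324 0.014 ] len 0.133 ang -2.5
top stepped [[212.8000030517578, 221.39999389648438], [218.5, 167.0]] [[0.495, 0.325, 0.014], [0.628, 0.318, 0.014]] mid [0.5617 0.3213 0.014 ] len 0.134 ang -2.9
top plate [[372, 190], [436, 217], [413, 275], [348, 247]] [[0.575, -0.056, 0.012], [0.512, -0.207, 0.012], [0.376, -0.15, 0.012], [0.439, 0.001, 0.012]]
side shaft [[305.29998779296875, 255.89999389648438], [378.20001220703125, 282.79998779296875]] [[0.528, 0.129, 0.014], [0.391, 0.136, 0.014]] mid [0.4593 0.1323 0.014 ] len 0.137 ang 177.0
side stepped [[196.5, 326.8999938964844], [273.79998779296875, 363.5]] [[0.631, 0.318, 0.014], [0.493, 0.325, 0.014]] mid [0.5617 0.3214 0.014 ] len 0.138 ang 176.9
side plate [[369, 150], [423, 181], [373, 224], [319, 187], [335, 165]] [[0.512, -0.208, 0.012], [0.375, -0.147, 0.012], [0.438, 0.009, 0.012], [0.573, -0.05, 0.012], [0.567, -0.13, 0.012]]
```

```bash
python3 - <<'E'
from h import *
for c in("top","side"): print(c,proj(c,[[.1405,-.609,.25],[.14,-.609,.4],[.4855,-.0756,0],[.4855,-.0756,.06]]).round(0).tolist())
print(world("side",[[508,85],[535,92]],0).round(3),world("top",[[630,342]],0).round(3))
im=viewer.camera("wrist");cv2.imwrite("pics/w0.png",im[:,:,::-1])
E
```

```text
top [[734.0, 437.0], [859.0, 494.0], [380.0, 228.0], [383.0, 226.0]]
side [[587.0, 0.0], [621.0, -79.0], [362.0, 194.0], [364.0, 172.0]]
[[ 0.238 -0.647  0.   ]
 [ 0.167 -0.633  0.   ]] [[ 0.232 -0.641  0.   ]]
```

View pics/w0.png

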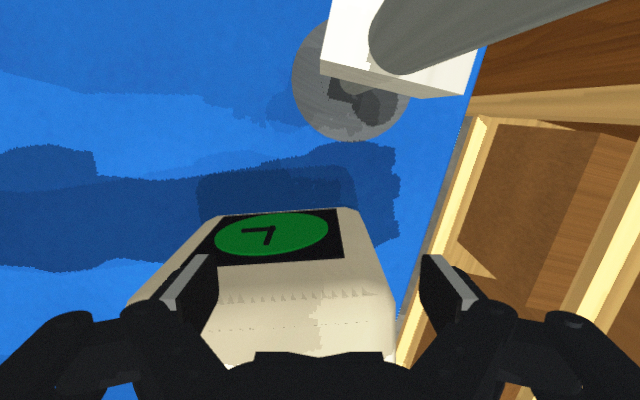

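```bash
python3 -m crank '[1,-3,-2,0,0,0, 2,-6,-4,0,0,0, 3,-9,-6,0,0,0, 4,-12,-7,0,0,0, 4.5,-15.3,-8,0,0,0, 8.5,-17.3,-8,0,0,0.05, 12.4,-19.3,-8,0,0,0.1, 16.3,-21.3,-8,0,0,0.15, 20.2,-23,-8,0,0,0.2, 24,-24.5,-8,0,0,0.27]' -1
```

```text
clock: 1.63
eef_pos: [0.3142, -0.3189, 0.3308]
eef_rot: [[0.999, -0.046, 0.001], [-0.046, -0.999, -0.001], [0.001, 0.001, -1.0]]
force: [0.1, -1.7, 0.5]
gripper_width: 0.0856
grip_force: 0.0
```

```bash
python3 -m crank '[2,-4,0,0,0,0, 4,-8,0,0,0,0, 6,-12,0,0,0,0, 8,-16,0,0,0,0, 9,-20,0,0,0,0, 10,-24,0,0,0,0, 11,-28,0,0,0,0, 11.5,-32,0,0,0,0, 11.9,-36,0.5,0,0,0, 11.9,-40,2,0,0,0]' && python3 -m crank '[0,-2,3,0,0,0, 0,-4,6,0,0,0, 0,-5.4,9,0,0,0, 0,-5.4,11,0,0,0, 0,-5.4,11,0,0,0, 0,-5.4,11,0,0,0, 0,-5.4,11,0,0,0, 0,-5.4,11,0,0,0, 0,-5.4,11,0,0,0, 0,-5.4,11,0,0,0]' && python3 - <<'E'
from h import *
C=cam("wrist"); s=readout.state()
im=viewer.camera("wrist");cv2.imwrite("pics/w1.png",im[:,:,::-1])
print(s["eef_pos"],s["q"].round(1) if hasattr(s["q"],"round") else s["q"])
a=np.radians(-2.7);u=np.array([np.cos(a),np.sin(a),0]);m=np.array([.459,.132,.014])
print(proj("wrist",[m-u*.065,m+u*.065],C))
hsv=cv2.cvtColor(im,cv2.COLOR_RGB2HSV);k=((hsv[...,1]<90)&(hsv[...,2]>110)).astype(np.uint8)
for q in cv2.findContours(k,cv2.RETR_EXTERNAL,cv2.CHAIN_APPROX_NONE)[0]:
    if cv2.contourArea(q)>800:
        B=cv2.boxPoints(cv2.minAreaRect(q));B=B[np.argsort(np.hypot(*(B-B[0]).T))];e=np.array([(B[0]+B[1])/2,(B[2]+B[3])/2]);W=world("wrist",e,.014,C);d=W[1]-W[0]
        print(e,W.round(4).tolist(),W.mean(0).round(4),np.hypot(*d[:2]),np.degrees(np.arctan2(d[1],d[0])))
E
```

```text
clock: 2.47
eef_pos: [0.4497, 0.068, 0.3142]
eef_rot: [[0.999, -0.043, 0.003], [-0.043, -0.999, 0.001], [0.003, -0.001, -1.0]]
force: [1.7, 0.3, -0.4]
gripper_width: 0.0854
grip_force: 0.0
clock: 3.3
eef_pos: [0.4516, 0.1192, 0.204]
eef_rot: [[0.999, -0.044, 0.002], [-0.044, -0.999, 0.0], [0.002, -0.0, -1.0]]
force: [-0.8, -0.3, 0.2]
gripper_width: 0.0856
grip_force: 0.0
[0.4516478  0.11922749 0.20395923] [   3.2   21.7  -31.6  116.3   15.7   45.9 -130.1]
[[304.7486957  239.70486078]
 [303.58875293 103.31136337]]
[[304. 107.]
 [304. 247.]] [[0.5207, 0.1287, 0.014], [0.3863, 0.1362, 0.014]] [0.4535 0.1325 0.014 ] 0.13461779016212458 176.80915425678492
[[514.1578   224.35196 ]
 [590.4355    66.348114]] [[0.4007, -0.0724, 0.014], [0.5456, -0.1259, 0.014]] [ 0.4732 -0.0991  0.014 ] 0.1545372268738319 -20.272762533427144
[[ 70.995316   -1.2792511]
 [ 94.89548   148.09673  ]] [[0.619, 0.3202, 0.014], [0.4935, 0.3255, 0.014]] [0.5563 0.3229 0.014 ] 0.12560706676763017 177.59247214268674
```

```bash
python3 -m crank '[0.5,-1.3,0,0,0,-0.12, 0.5,-1.3,0,0,0,-0.24, 0.5,-1.3,0,0,0,-0.36, 0.5,-1.3,0,0,0,-0.48, 0.5,-1.3,0,0,0,-0.6, 0.5,-1.3,0,0,0,-0.72, 0.5,-1.3,0,0,0,-0.84, 0.5,-1.3,0,0,0,-0.96, 0.5,-1.3,0,0,0,-1.08, 0.5,-1.3,0,0,0,-1.2]' && python3 -m crank '[0,0,0,0,0,-0.12, 0,0,0,0,0,-0.24, 0,0,0,0,0,-0.36, 0,0,0,0,0,-0.48, 0,0,0,0,0,-0.6, 0,0,0,0,0,-0.72, 0,0,0,0,0,-0.84, 0,0,0,0,0,-0.96, 0,0,0,0,0,-1.08, 0,0,0,0,0,-1.2]' && python3 -m crank '[0,0,0,0,0,-0.12, 0,0,0,0,0,-0.24, 0,0,0,0,0,-0.36, 0,0,0,0,0,-0.48, 0,0,0,0,0,-0.6, 0,0,0,0,0,-0.72, 0,0,0,0,0,-0.74, 0,0,0,0,0,-0.74, 0,0,0,0,0,-0.74, 0,0,0,0,0,-0.74]' && python3 - <<'E'
from h import *
C=cam("wrist"); s=readout.state()
im=viewer.camera("wrist");cv2.imwrite("pics/w2.png",im[:,:,::-1])
print(s["q"],np.round(s["eef_rot"],4).tolist())
hsv=cv2.cvtColor(im,cv2.COLOR_RGB2HSV);k=((hsv[...,1]<90)&(hsv[...,2]>110)).astype(np.uint8)
for q in cv2.findContours(k,cv2.RETR_EXTERNAL,cv2.CHAIN_APPROX_NONE)[0]:
    if cv2.contourArea(q)>800:
        B=cv2.boxPoints(cv2.minAreaRect(q));B=B[np.argsort(np.hypot(*(B-B[0]).T))];e=np.array([(B[0]+B[1])/2,(B[2]+B[3])/2]);W=world("wrist",e,.014,C);d=W[1]-W[0]
        print(e,W.round(4).tolist(),W.mean(0).round(4),np.hypot(*d[:2]),np.degrees(np.arctan2(d[1],d[0])))
E
```

```text
clock: 4.18
eef_pos: [0.4569, 0.1321, 0.2034]
eef_rot: [[0.397, 0.918, 0.001], [0.918, -0.397, -0.0], [0.0, 0.001, -1.0]]
force: [-0.0, 0.1, 0.2]
gripper_width: 0.0853
grip_force: 0.0
clock: 5.02
eef_pos: [0.457, 0.132, 0.2034]
eef_rot: [[-0.711, 0.703, 0.001], [0.703, 0.711, -0.0], [-0.001, 0.0, -1.0]]
force: [-0.5, 0.2, 0.2]
gripper_width: 0.0854
grip_force: 0.0
clock: 5.85
eef_pos: [0.4568, 0.1322, 0.2032]
eef_rot: [[-0.999, 0.048, 0.0], [0.048, 0.999, -0.0], [-0.0, -0.0, -1.0]]
force: [-0.5, 1.1, 0.3]
gripper_width: 0.0855
grip_force: 0.0
[ 29.32068838  38.90931699 -74.5164756  114.0305407   43.3196334
  61.97283751  22.26970218] [[-0.9988, 0.048, 0.0003], [0.048, 0.9988, -0.0003], [-0.0003, -0.0003, -1.0]]
[[501.63934 303.87753]
 [518.37085 209.06546]] [[0.5965, 0.3189, 0.014], [0.4921, 0.3249, 0.014]] [0.5443 0.3219 0.014 ] 0.10460377549363925 176.74128840522278
[[318. 111.]
 [318. 251.]] [[0.3912, 0.1346, 0.014], [0.5263, 0.128, 0.014]] [0.4588 0.1313 0.014 ] 0.13519288408959684 -2.800760821191725
[[-13.12307 172.86043]
 [168.81035 234.98402]] [[0.4311, -0.1864, 0.014], [0.5023, -0.0188, 0.014]] [ 0.4667 -0.1026  0.014 ] 0.18209904781449382 66.98200720989125
[[185.  19.]
 [241.  19.]] [[0.3102, 0.0263, 0.014], [0.3129, 0.0736, 0.014]] [0.3116 0.05   0.014 ] 0.04738877578592651 86.72002962524367
```

View pics/w2.png

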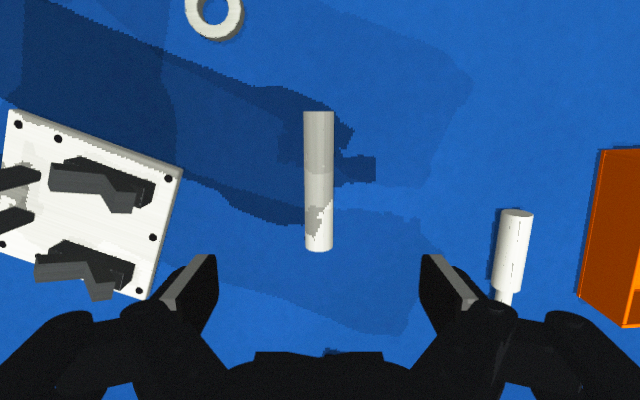

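The wrist view shows the plain shaft from (318,111) to (318,251), midway between the open fingers. It agrees with the fixed cameras at about (0.458, 0.132), angle −2.8°. I'm going down.

```bash
python3 -m crank '[0,0,3,0,0,0, -0.1,0,6,0,0,0, -0.1,0,9,0,0,0, -0.1,0,12,0,0,0, -0.1,0,14,0,0,0, -0.1,0,15.5,0,0,0, -0.1,0,16.7,0,0,0, -0.1,0,17.5,0,0,0, -0.1,0,17.8,0,0,0, -0.1,0,17.8,0,0,0]' && python3 -m crank '[0,0,0,0,0,0, 0,0,0,0,0,0, 0,0,0,0,0,0, 0,0,0,0,0,0, 0,0,0,0,0,0, 0,0,0,0,0,0, 0,0,0,0,0,0, 0,0,0,0,0,0, 0,0,0,0,0,0, 0,0,0,0,0,0]' 1
```

```text
clock: 6.73
eef_pos: [0.4577, 0.1323, 0.0249]
eef_rot: [[-0.999, 0.045, -0.0], [0.045, 0.999, -0.0], [0.0, -0.0, -1.0]]
force: [-0.6, -0.1, 0.3]
gripper_width: 0.0853
grip_force: 0.0
clock: 7.57
eef_pos: [0.4579, 0.1322, 0.0256]
eef_rot: [[-0.999, 0.045, 0.001], [0.045, 0.999, -0.0], [-0.001, -0.0, -1.0]]
force: [-2.0, -2.7, 11.2]
gripper_width: 0.0259
grip_force: 58.2
```

```bash
python3 -m crank '[0,0,-2,0,0,0, 0,0,-5,0,0,0, 0,0,-8,0,0,0, 0,0,-11,0,0,0, 0,0,-13,0,0,0, 0,-1,-13,0,0,0.05, -1,-3,-13,0,0,0.1, -1,-6,-13,0,0,0.15, -2,-9,-13,0,0,0.2, -2,-12,-13,0,0,0.25]' && python3 -m crank '[-0.5,-2,0,0,0,0.05, -0.7,-4,0,0,0,0.097, -0.7,-4,0,0,0,0.097, -0.7,-4,0,0,0,0.097, -0.7,-4,0,0,0,0.097, -0.7,-4,0,0,0,0.097, -0.7,-4,0,0,0,0.097, -0.7,-4,0,0,0,0.097, -0.7,-4,0,0,0,0.097, -0.7,-4,0,0,0,0.097]' && python3 - <<'E'
from h import *
C=cam("wrist"); s=readout.state(); im=viewer.camera("wrist"); t=viewer.camera("side"); 
cv2.imwrite("pics/w3.png",np.hstack([im[:,:,::-1],t[60:460,280:480,::-1] if 0 else cv2.resize(t[80:240,290:440,::-1],(160,171)).repeat(1,0)[:0].reshape(0,160,3) if 0 else im[:,:0]]))
cv2.imwrite("pics/s3.png",cv2.resize(t[60:240,270:470,::-1],None,fx=3,fy=3))
K=viewer.camera("top");cv2.imwrite("pics/t3.png",K[:,:,::-1])
print(s["q"],np.round(s["eef_pos"],4))
E
```

```text
clock: 8.4
eef_pos: [0.4732, 0.01, 0.1552]
eef_rot: [[-0.956, 0.293, 0.001], [0.293, 0.956, 0.0], [-0.001, 0.0, -1.0]]
force: [0.7, -0.7, -2.8]
gripper_width: 0.0257
grip_force: 60.6
clock: 9.23
eef_pos: [0.4675, -0.0285, 0.1551]
eef_rot: [[-0.924, 0.381, -0.0], [0.381, 0.924, 0.0], [0.0, 0.0, -1.0]]
force: [-0.0, 0.7, -2.2]
gripper_width: 0.0258
grip_force: 60.6
[ 44.46591055  39.49077473 -66.83527455 117.49447839  45.7686533
  54.67181737  20.34776953] [ 0.4675 -0.0285  0.1551]
```

View pics/w3.png

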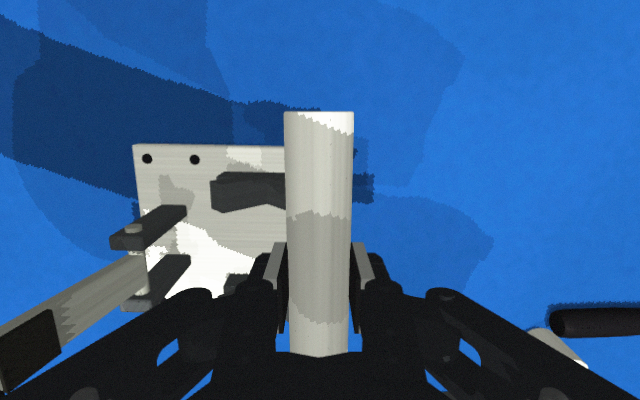

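View pics/s3.png

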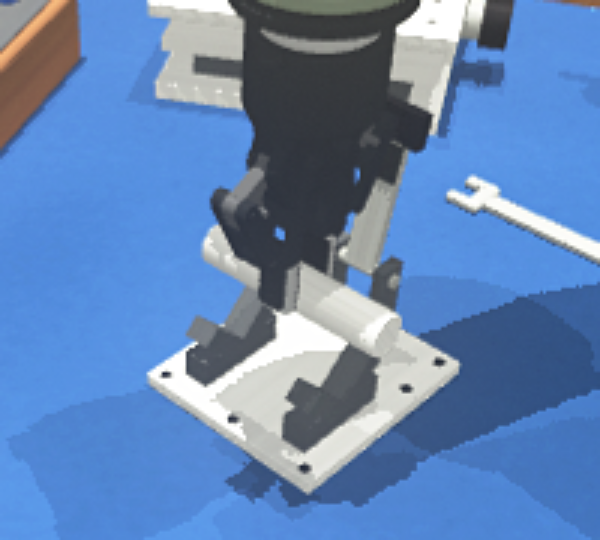

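The wrist view shows the shaft straight in the grip, its far end at about (319,112), the plate's (-75,-110) corner at (133,145), and the clamp leaning back on the left. I'll use these to check the placing offset.

```bash
python3 - <<'E'
from h import *
C=cam("wrist"); s=readout.state(); R=np.array(s["eef_rot"]);p=np.array(s["eef_pos"])
f=lambda px,z:((world("wrist",px,z,C)-p)@R*1000).round(1).tolist()
print("far end, tool mm",f([[319,112]],.152), f([[319,112]],.144))
c=world("wrist",[[133,145]],.012,C)[0]; a=np.radians(-22.4);x=np.array([np.cos(a),np.sin(a),0]);y=np.array([-x[1],x[0],0])
o=c+.075*x+.11*y;print("fixture origin from wrist",o.round(4), "in tool mm",((o-p)@R*1000).round(1))
print("holes/rest far edge",f([[212,178],[147,159]],.06),f([[147,159]],.012))
E
```

```text
far end, tool mm [[66.4, -0.2, 3.1]] [[66.4, -0.1, 11.1]]
fixture origin from wrist [ 0.4853 -0.0755  0.012 ] in tool mm [-34.4 -36.4 143.1]
holes/rest far edge [[23.6, -70.6, 95.1], [36.3, -112.2, 95.1]] [[29.4, -136.8, 143.0]]
```

```bash
python3 -m crank '[-1,-1,0,0,0,0, -2.5,-2.5,0,0,0,0, -3.5,-3.6,0,0,0,0, -3.5,-3.6,2,0,0,0, -3.5,-3.6,4,0,0,0, -3.5,-3.6,5.5,0,0,0, -3.5,-3.6,6.5,0,0,0, -3.5,-3.6,7,0,0,0, -3.5,-3.6,7,0,0,0, -3.5,-3.6,7,0,0,0]' && python3 - <<'E'
from h import *
s=readout.state();R=np.array(s["eef_rot"]);print(s["eef_pos"],s["q"],s["force"],((np.array([.4853,-.0755,.0655])-s["eef_pos"])@R*1000).round(1))
E
```

```text
clock: 10.22
eef_pos: [0.4863, -0.0753, 0.0855]
eef_rot: [[-0.924, 0.382, 0.0], [0.382, 0.924, 0.0], [-0.0, 0.0, -1.0]]
force: [-0.6, 0.0, -2.1]
gripper_width: 0.0258
grip_force: 60.7
[ 0.48629169 -0.07529878  0.08551436] [ 44.29887368  46.61481506 -59.92476669 116.53836913  54.31761321
  50.72694604  20.61101503] [-0.60316214  0.04105944 -2.06914479] [ 0.8 -0.6 20. ]
```

```bash
python3 -m crank '[0,0,0.5,0,0,0, 0,0,1,0,0,0, 0,0,1.4,0,0,0, 0,0,1.6,0,0,0, 0,0,1.8,0,0,0, 0,0,1.9,0,0,0, 0,0,1.9,0,0,0, 0,0,1.9,0,0,0, 0,0,1.9,0,0,0, 0,0,1.9,0,0,0]'
```

```text
clock: 11.05
eef_pos: [0.4859, -0.0764, 0.067]
eef_rot: [[-0.924, 0.382, -0.0], [0.382, 0.924, -0.003], [-0.001, -0.002, -1.0]]
force: [-11.5, -7.1, 31.5]
gripper_width: 0.0256
grip_force: 64.9
```

```bash
python3 -m crank '[0,0,-0.1,0,0,0, 0,0,-0.1,0,0,0, 0,0,-0.1,0,0,0, 0,0,-0.1,0,0,0, 0,0,-0.1,0,0,0, 0,0,-0.1,0,0,0, 0,0,-0.1,0,0,0, 0,0,-0.1,0,0,0, 0,0,-0.1,0,0,0, 0,0,-0.1,0,0,0]' -0.3 && python3 -m crank '[0,0,-1,0,0,0, 0,0,-2,0,0,0, 0,0,-4,0,0,0, 0,0,-7,0,0,0, 0,0,-10,0,0,0, 0,0,-13,0,0,0, 0,0,-16,0,0,0, 0,0,-19,0,0,0, 0,0,-19,0,0,0, 0,0,-19,0,0,0]' && python3 - <<'E'
from h import *
s=readout.state()
im=viewer.camera("wrist"); t=viewer.camera("side");cv2.imwrite("pics/s4.png",np.hstack([cv2.resize(t[60:240,270:470,::-1],(444,400)),cv2.resize(im[:,:,::-1],(340,400)) ]))
print(s["q"],s["eef_pos"])
print([(d["position"],d["score"],world("side",[d["position"]],.054)) for d in spotter.place_of("side","shaft")])
print([(d["position"],d["score"],world("wrist",[d["position"]],.054)) for d in spotter.place_of("wrist","shaft")])
E
```

```text
clock: 11.88
eef_pos: [0.4861, -0.0754, 0.0671]
eef_rot: [[-0.924, 0.382, 0.0], [0.382, 0.924, 0.0], [-0.0, 0.0, -1.0]]
force: [0.4, -0.2, 1.1]
gripper_width: 0.0556
grip_force: 0.0
clock: 12.72
eef_pos: [0.4864, -0.0755, 0.2591]
eef_rot: [[-0.924, 0.382, 0.003], [0.382, 0.924, -0.001], [-0.003, -0.0, -1.0]]
force: [-0.2, -0.9, -0.5]
gripper_width: 0.0559
grip_force: 0.0
[ 54.47622431  33.81908831 -73.84308665 108.44782482  36.02832232
  65.71964474  34.66427779] [ 0.48639232 -0.07547758  0.2590657 ]
[([363.7, 174.2], 0.96, array([[ 0.48600295, -0.07576679,  0.054     ]]))]
[([310.7, 176.9], 0.85, array([[ 0.47962852, -0.08175656,  0.054     ]]))]
```

View pics/s4.png

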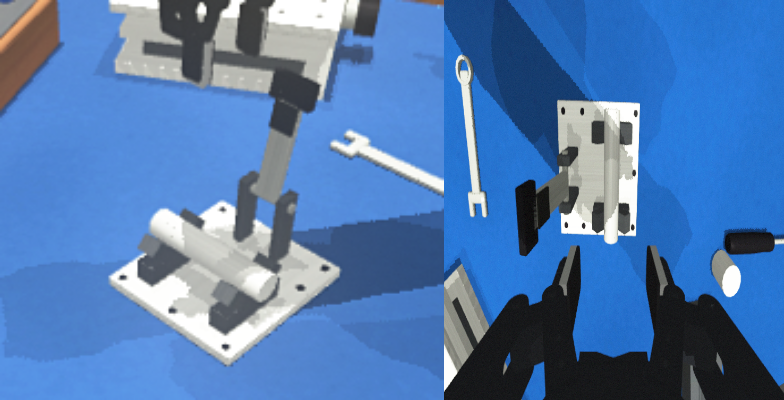

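The shaft lies in both V rests, centred: the network puts its origin at (0.486,-0.076), and the fixture is at (0.485,-0.0755). The clamp leans back, clear of it. Next I shut the fingers, go behind the arm on the fixture's −y side and lower.

```bash
python3 -m crank '[0,-3,-1,0,0,0, 0,-6,-1,0,0,0, 0,-9,-1,0,0,0, 0,-12,-1,0,0,0, 0,-15,-1,0,0,0, 0,-18,-1,0,0,0, 0,-19,-1,0,0,0, 0,-19,2,0,0,0, 0,-19,5,0,0,0, 0,-19,6.5,0,0,0]' 1 && python3 - <<'E'
from h import *
t=viewer.camera("side");cv2.imwrite("pics/s5.png",cv2.resize(t[40:220,270:470,::-1],None,fx=3,fy=3))
s=readout.state();a=np.radians(-22.4);F=np.array([[np.cos(a),-np.sin(a),0],[np.sin(a),np.cos(a),0],[0,0,1]]);print(((np.array(s["eef_pos"])-[.4853,-.0755,0])@F*1000).round(1),s["q"],s["gripper_width"])
E
```

```text
clock: 13.75
eef_pos: [0.4122, -0.2506, 0.189]
eef_rot: [[-0.924, 0.382, -0.002], [0.382, 0.924, 0.002], [0.003, 0.001, -1.0]]
force: [-0.0, -0.0, -0.8]
gripper_width: -0.0
grip_force: 0.0
[  -1.4 -189.6  187.7] [ 74.42419353  39.3537445  -70.994519   113.81379378  43.57869326
  60.09691936  50.44477846] -2.9817969886987058e-05
```

View pics/s5.png

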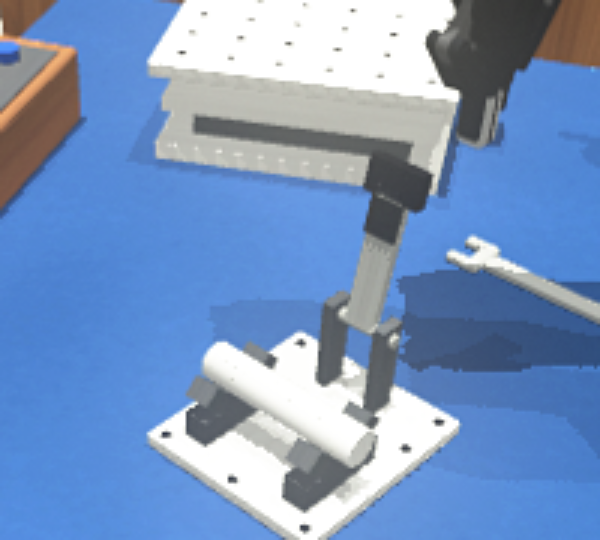

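The fingers are shut behind the arm, tip near crop pixel (480,135), and the pad of the arm is at (400,180) leaning away from the shaft. Now I push it over gently.

```bash
python3 -m crank '[0,2,-0.5,0,0,0, 0,4,-0.6,0,0,0, 0,5,-0.6,0,0,0, 0,6,-0.6,0,0,0, 0,7,-0.6,0,0,0, 0,8,-0.6,0,0,0, 0,9,-0.6,0,0,0, 0,10,-0.6,0,0,0, 0,11,-0.5,0,0,0, 0,12.6,-0.1,0,0,0]' && python3 - <<'E'
from h import *
t=viewer.camera("side");cv2.imwrite("pics/s6.png",cv2.resize(t[40:220,270:470,::-1],None,fx=3,fy=3))
s=readout.state();a=np.radians(-22.4);F=np.array([[np.cos(a),-np.sin(a),0],[np.sin(a),np.cos(a),0],[0,0,1]]);print(((np.array(s["eef_pos"])-[.4853,-.0755,0])@F*1000).round(1),s["q"],s["force"])
E
```

```text
clock: 14.63
eef_pos: [0.4618, -0.1346, 0.1931]
eef_rot: [[-0.924, 0.383, 0.0], [0.383, 0.924, -0.001], [-0.0, -0.0, -1.0]]
force: [-0.7, -1.6, -0.6]
gripper_width: 0.0003
grip_force: 0.6
[  0.4 -60.2 192.8] [ 59.03132675  38.15141458 -70.52843305 113.9213417   42.47829539
  59.44855683  35.97194617] [-0.55502903  3.90723611 -0.46623563]
```

View pics/s6.png

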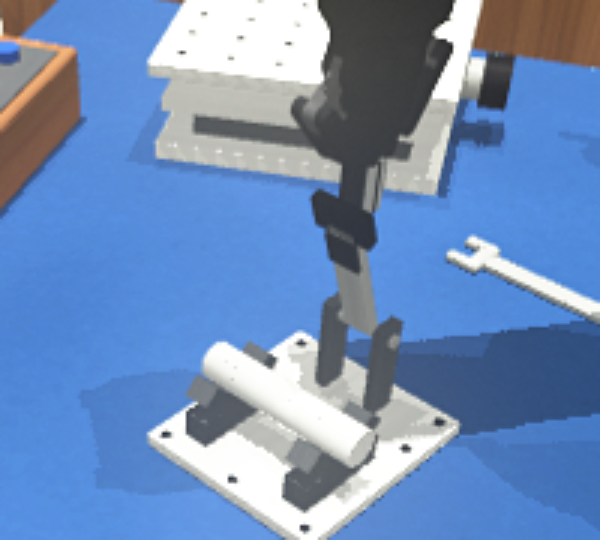

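```bash
python3 -m crank '[0,0.8,0.5,0,0,0, 0,1.6,1.1,0,0,0, 0,2.4,1.6,0,0,0, 0,3.2,2.2,0,0,0, 0,3.9,2.9,0,0,0, 0,4.6,3.7,0,0,0, 0,5.2,4.5,0,0,0, 0,5.7,5.4,0,0,0, 0,6.1,6.3,0,0,0, 0,6.4,7.2,0,0,0]' && python3 - <<'E'
from h import *
t=viewer.camera("side");cv2.imwrite("pics/s7.png",cv2.resize(t[40:220,270:470,::-1],None,fx=3,fy=3))
s=readout.state();a=np.radians(-22.4);F=np.array([[np.cos(a),-np.sin(a),0],[np.sin(a),np.cos(a),0],[0,0,1]]);print(((np.array(s["eef_pos"])-[.4853,-.0755,0])@F*1000).round(1),s["q"],s["force"])
E
```

```text
clock: 15.52
eef_pos: [0.4861, -0.075, 0.1201]
eef_rot: [[-0.924, 0.382, -0.0], [0.382, 0.924, 0.0], [0.0, 0.0, -1.0]]
force: [1.1, -0.0, 0.4]
gripper_width: -0.0002
grip_force: 0.4
[  0.    0.9 118.8] [ 46.44765167  44.16505001 -63.27058315 115.60169115  50.47228073
  53.69436528  23.37598185] [-1.79671323  0.71938874 -2.94160424]
```

View pics/s7.png

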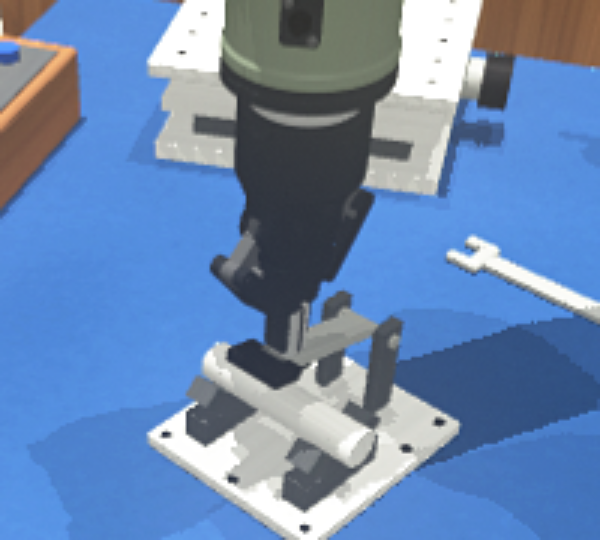

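The arm is nearly down with its pad just above the shaft. I press the last 2 cm slowly.

```bash
python3 -m crank '[0,0.1,0.4,0,0,0, 0,0.2,0.8,0,0,0, 0,0.2,1.1,0,0,0, 0,0.2,1.3,0,0,0, 0,0.2,1.5,0,0,0, 0,0.2,1.6,0,0,0, 0,0.2,1.7,0,0,0, 0,0.2,1.8,0,0,0, 0,0.2,1.8,0,0,0, 0,0.2,1.8,0,0,0]'
```

```text
clock: 16.4
eef_pos: [0.4868, -0.0737, 0.1031]
eef_rot: [[-0.924, 0.382, -0.0], [0.382, 0.924, -0.0], [0.0, -0.0, -1.0]]
force: [0.2, -1.1, 0.1]
gripper_width: -0.0002
grip_force: 0.0
```

```bash
python3 -m crank '[0,0,0.1,0,0,0, 0,0,0.15,0,0,0, 0,0,0.2,0,0,0, 0,0,0.25,0,0,0, 0,0,0.3,0,0,0, 0,0,0.35,0,0,0, 0,0,0.4,0,0,0, 0,0,0.4,0,0,0, 0,0,0.4,0,0,0, 0,0,0.4,0,0,0]'
```

```text
clock: 17.23
eef_pos: [0.4867, -0.0737, 0.099]
eef_rot: [[-0.924, 0.382, -0.0], [0.382, 0.924, -0.0], [0.0, -0.0, -1.0]]
force: [0.5, -0.4, 0.1]
gripper_width: -0.0
grip_force: 0.0
```

```bash
python3 -m crank '[0,0,0.05,0,0,0, 0,0,0.1,0,0,0, 0,0,0.15,0,0,0, 0,0,0.2,0,0,0, 0,0,0.25,0,0,0, 0,0,0.3,0,0,0, 0,0,0.3,0,0,0, 0,0,0.3,0,0,0, 0,0,0.3,0,0,0, 0,0,0.3,0,0,0]'
```

```text
clock: 18.07
eef_pos: [0.487, -0.0735, 0.098]
eef_rot: [[-0.924, 0.382, 0.001], [0.382, 0.924, -0.002], [-0.002, -0.002, -1.0]]
force: [-17.2, -1.8, 54.3]
gripper_width: -0.0
grip_force: 27.3
```

That is firm contact at tip height about 79 mm, which matches a level arm (top at 80 mm). I retreat and check.

```bash
python3 -m crank '[0,0,-0.5,0,0,0, 0,0,-1.5,0,0,0, 0,0,-3,0,0,0, 0,0,-6,0,0,0, 0,0,-9,0,0,0, 0,0,-12,0,0,0, 0,0,-15,0,0,0, 0,0,-16,0,0,0, 0,0,-16,0,0,0, 0,0,-16,0,0,0]' && python3 - <<'E'
from h import *
t=viewer.camera("side");cv2.imwrite("pics/s8.png",cv2.resize(t[40:220,270:470,::-1],None,fx=3,fy=3))
print([(d["position"],d["score"],world("side",[d["position"]],.054)) for d in spotter.place_of("side","shaft")])
print([(d["position"],d["score"],world("side",[d["position"]],.014)) for d in spotter.place_of("side","stepped")])
print(readout.state()["force"])
E
```

```text
clock: 18.9
eef_pos: [0.4867, -0.074, 0.256]
eef_rot: [[-0.924, 0.382, 0.0], [0.382, 0.924, -0.001], [-0.001, -0.0, -1.0]]
force: [-0.5, -0.3, -0.7]
gripper_width: 0.0004
grip_force: 0.0
[([365.2, 173.1], 0.62, array([[ 0.48420789, -0.08007025,  0.054     ]]))]
[([237.6, 345.5], 0.79, array([[0.55560081, 0.32064584, 0.014     ]]))]
[ 0.2133656   0.23488143 -0.491978  ]
```

View pics/s8.png

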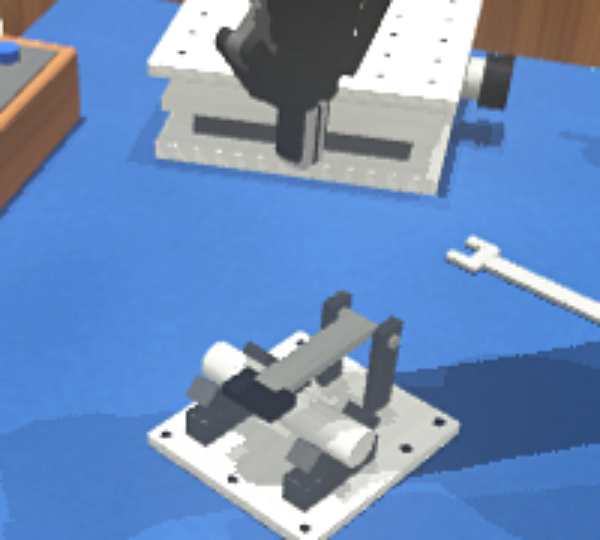

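The picture shows the arm level with its pad lying on the shaft at crop (260,395). The shaft is still seated from (215,355) to (360,445), and the robot is clear.

```bash
python3 -c "
from cell import order; print(order.hand_in())"
```

```text
the job is handed in; nothing more can be done
None
```

The plain shaft is seated and centred in both V rests with the clamp arm pressed fully down on it, the stepped shaft was never touched, and the job was handed in at about 19 s; the hand-in call gave no verdict.

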